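Clip the grabber probe onto the printer's earth post

TASK

Pick up the sprung grabber probe, squeeze its two tabs together so that its hook runs out fully, and gently bring the hook around the brass post on the black deck, feeling for the post, which has been set somewhere along the slot. Let go so that the spring draws the hook in and clamps the post, leaving the probe lying flat on the deck with its hook end over the slot, and leave the other things on the bench where they are.

Things in the scene. Friction and masses are not known exactly. Their poses are not given: they have to be found in the camera images.
- probe_grip (a point): Loose orange and black grabber probe: a bar 145 mm long with its hook drawn in, 30 mm wide, 24 mm high, about 0.17 kg, lying flat, two upright tabs on top. x axis along the bar to the hook, y to its left, z up. This point: on the centre line, half-way between the outer faces of the two tabs at rest (62 mm over them), 48 mm above the underside.
- finger_tab (a point): Middle of the outer face (+x) of the fixed orange tab, a plate 24 mm wide across the bar, 6 mm thick, rising from 24 to 66 mm above the probe's underside; this point is 48 mm up. Probe axes. The bar goes on under it for 53 mm to the nose.
- thumb_tab (a point): Middle of the outer face (-x) of the sprung black tab (the plunger), same size and height as the orange one. Pushed along the bar towards the orange tab it moves up to 22 mm (then 40 mm over both) against 5 N at rest rising to 10.5 N, and runs the hook out equally. Gripping both tabs with 20 to 40 N holds it at its stop and carries the probe.
- nose (a point): Middle of the blunt black nose face of the probe, 26 mm wide, 12 mm above the underside. Probe axes. The post gets clamped between this face and the hook.
- hook (a point): Middle of the hook cross-bar's inner face (towards the nose), 12 mm above the probe's underside. Probe axes. The J lies level: 6 mm round shank on the right (centre y = -9 mm); cross-bar 6 mm thick, 12 mm high, y = -12 to +13 mm, 4 mm lip at its left end. The mouth is open to the left (+y), gap to the nose 4 mm at rest, 26 mm run out. The post is well inside when it touches the shank.
- plunger (a joint): Travel of the sprung black tab and the hook, m: 0 = at rest, hook drawn in; 0.022 = at the stop, hook fully run out; about 0.008 = hook clamped on the post.
- deck: Fixed black terminal deck, 200 x 200 mm, 35 mm high, flat top. Origin: centre of its underside; x across the slot, y along it, z up. An upright brass post, 12 mm in diameter, 30 mm high above the top, is held firm somewhere along the steel slot strip; where is not given.
- slot (a point): Middle of the slot strip on the deck's top (65 mm from the deck's centre along its x, 35 mm above the table), with the deck's axes. The post's centre is on the line through this point along y, anywhere from -30 to +30 mm from here.
- spool: Bystander: a blue filament spool lying flat, 160 mm across, 60 mm high; its origin is the centre of its underside.
- vase: Bystander: a blue printed vase, 72 mm across, 120 mm high, standing; its origin is the centre of its underside.
- screwdriver: Bystander: a screwdriver lying on the table; origin on its underside, x along it to the tip.
- scraper: Bystander: a print scraper with an orange handle lying on the table; origin on its underside, x along it to the tip.
- glue: Bystander: an upright glue stick, 36 mm across, 100 mm high; its origin is the centre of its underside.
- boat: Bystander: a small orange printed boat, 60 mm long, 48 mm high; its origin is the centre of its underside.

How it is judged:
By the outcome, as a careful person would: the job done as asked, in the order asked, and still so for the second after the job is handed in, with the robot touching nothing.
It also fails if it takes over 42 s, if anything falls off the work surface, if the arm or the gripper's body presses on something with over 40 N, if the wrist force passes 120 N, or if a joint passes its speed limit or range.

ROBOT

A 6-joint arm with a two-finger parallel gripper is mounted at the origin on the work surface. World frame = base frame: x ahead of the robot, y to its left, z up, the work surface at z = 0. Lengths are in m, angles in rad, forces in N, time in s.
With the tool pointing down it reaches from about 0.325 to 0.875 m from the base axis. Payload 4.4 kg.
Tool frame: the origin (TCP) lies on the centre line of the jaws, within the pads' length; the fingertips stand 19 mm ahead of it and the grasp point (between the pads) is the TCP (nose_length is the distance from the TCP to the fingertips, in m); z points along the fingers, y is the line along which they close (so a half turn about z gives the same grasp; the last joint's range is limited). The gripper opens to 85 mm and grips with 20 to 120 N. Pads are 22 mm wide; open, the fingers measure 114 mm over their backs; the gripper's body (76 mm by 85 mm) begins 54 mm behind the grasp point. The pads swing forward as they close: fully open they stand 13 mm farther back than shut.
Start: joints at [-1.347, 0.207, 1.542, -0, 1.393, -0.15], TCP at [0.21, -0.535, 0.25] pointing down, gripper open.
Joint ranges: [-2.73, 2.73], [-0.86, 2.22], [0.23, 2.46], [-1.11, 4.25], [0.08, 2.63], [-2.82, 2.82]. Speed limits (rad/s): [2.79, 2.79, 3.14, 3.14, 3.14, 3.14].

INTERFACE

Orientations are given as a unit quaternion [w, x, y, z].
In Python, from station import get_obs, get_image, calibration, sign_off, nose_length gives the robot as it stands.
- The arm moves only by the shell command python3 -m pendant 'ROWS' [FORCE]. ROWS is JSON, a list that holds one entry, the list of rows, each a list of 7 numbers: the finger opening in cm, from 0 to 8.54, then the shift along the tool's x, y, z in cm, then the turn, a rotation vector about the tool's x, y, z in rad. A call has exactly 10 rows; each row is the pose to reach, as a shift and turn from the pose commanded when the call began, along the tool's axes at that moment; what a row does not reach only later rows make up. A row lasts 1/12 s, in which the tool goes at most 41.7 mm and 7.16 degrees, less where a joint would pass 70% of its speed; a pose out of reach is approached as far as the arm can. A call with a gripper value outside its range is refused whole. The fingers move at their own pace and stop on an object; FORCE is the grip in N (left out, the last holds). Time passes only in rows, so rows that repeat a pose let the fingers close, or fill a call up. It gives the time, the measured TCP pose, the force, the opening and the grip force at its end, in the units of the state.
- get_obs(): the state, without advancing time (a new reading comes with each control period).
- get_image(name): name is "scene" or "top" or "wrist"; returns the picture (384x512x3 uint8, red, green, blue); there is no depth.
- calibration(name): a dict with "mtx" (3x3 intrinsics, pixels), "rvec" (rotation vector, rad) and "tvec" (3), from world to camera coordinates, as OpenCV has them. Camera axes: x right, y down, z forward; pixel columns grow to the right and rows downward; lengths in m; the calibration is good to about 2 mm. The wrist camera is an equidistant fisheye: a pixel r from the principal point sees the ray r / f radians off the axis. A picture is of the moment at which its call begins: read the wrist's pose just before it. calibration takes no time and is no camera call; for the wrist camera it gives the pose at the moment of the call.
- sign_off(): hands the job in; it is judged then, once.
The state is a dict: "time_s": time; "joints": joint angles; "dq": joint speeds; "effort": joint torques, N m; "eef_pos": TCP position; "orientation": TCP orientation; "force": force on the tool from outside, world axes, zero at the start; "torque": the same for the moment, N m; "opening": finger opening in m; "finger_force": force on a finger pad.
Only numpy, scipy, OpenCV 4.12 (cv2) and the standard library are available. Lean on these libraries where they do the work, as an engineer would, in place of code of your own. Each camera call takes 0.05 s, during which the arm holds its last target. There are 200 camera calls.

## Working session

There is one attempt and no reset: what is moved stays moved. The work goes in short steps, Python scripts to look and compute and a shell command to move; the robot and the scene stay as the last step left them, time stands still between calls to the robot, and variables do not carry over. Pictures are saved under pics/ and viewed, at most 13 in all, crops included, and the job is handed in when it is done.

```bash
mkdir -p pics; ls; python3 - <<'E'
from station import *
import cv2
for n in("top","scene"):
    im=get_image(n); cv2.imwrite(f"pics/{n}0.png",im[:,:,::-1])
    c=calibration(n); print(n,c)
o=get_obs();print(o['time_s'],o['eef_pos'],o['orientation'],nose_length if not callable(nose_length) else nose_length())
E
```

```text
pics
top {'mtx': array([[433.62935565,   0.        , 258.98389476],
       [  0.        , 433.62935565, 189.29785708],
       [  0.        ,   0.        ,   1.        ]]), 'rvec': array([ 2.11857305, -2.13937192,  0.23303025]), 'tvec': array([-0.00484903,  0.53413224,  1.11371973])}
scene {'mtx': array([[380.59929345,   0.        , 247.85779759],
       [  0.        , 380.59929345, 194.7954494 ],
       [  0.        ,   0.        ,   1.        ]]), 'rvec': array([ 2.26265832,  0.68596345, -0.31225482]), 'tvec': array([-0.46735755, -0.14479417,  1.41616303])}
0.1 [ 0.21032425 -0.53445052  0.24921132] [-1.05438384e-03  9.82490214e-01  1.86311202e-01 -5.57030067e-05] 0.019
```

View pics/top0.png

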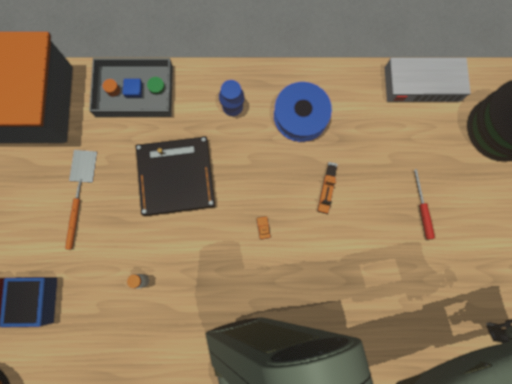

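View pics/scene0.png

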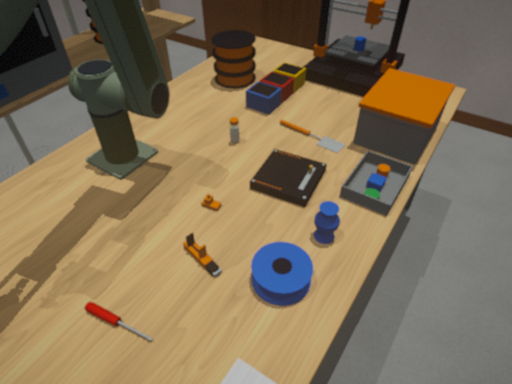

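The top view shows the probe at about (327,188) and the deck at about (176,176). Its slot strip is near (172,152), with something brass near (160,151). The scene view shows the probe's hook end at (218,270), the far end in +x. Next I'll take enlarged crops.

```bash
cat > h.py <<'E'
import numpy as np, cv2
from station import *
def cam(n):
    c=calibration(n); R=cv2.Rodrigues(c['rvec'])[0]; t=np.array(c['tvec']).ravel(); return np.array(c['mtx']),R,t
def ray(n,u,v,c=None):
    K,R,t=c or cam(n); d=np.array([(u-K[0,2])/K[0,0],(v-K[1,2])/K[1,1]])
    if n=='wrist':
        r=np.hypot(*d); d=np.r_[d/r*np.sin(r),np.cos(r)] if r>0 else np.array([0,0,1.])
    else: d=np.r_[d,1]
    return -R.T@t, R.T@d
def onz(n,u,v,z,c=None):
    o,d=ray(n,u,v,c); return o+d*(z-o[2])/d[2]
def totool(v,o=None):
    from scipy.spatial.transform import Rotation as Ro
    q=(o or get_obs())['orientation']; return Ro.from_quat(np.r_[q[1:],q[0]]).inv().apply(v)
E
python3 - <<'E'
import cv2,numpy as np
t=cv2.imread('pics/top0.png');s=cv2.imread('pics/scene0.png')
f=lambda a,k:cv2.resize(a,None,fx=k,fy=k,interpolation=cv2.INTER_CUBIC)
A=f(t[155:220,305:355],6)   # 300x390
B=f(t[130:220,130:220],4.3)
h=387
C=np.hstack([A[:h],B[:h]]);
D=f(s[225:285,170:240],4); E_=f(s[145:210,245:335],4)
r=np.hstack([D,E_[:240]])
W=max(C.shape[1],r.shape[1]);p=lambda a:np.pad(a,((0,0),(0,W-a.shape[1]),(0,0)))
o=np.vstack([p(C)[:360],p(r)]);print(o.shape);cv2.imwrite('pics/crops.png',o[:600,:800])
E
```

```text
(600, 687, 3)
```

View pics/crops.png

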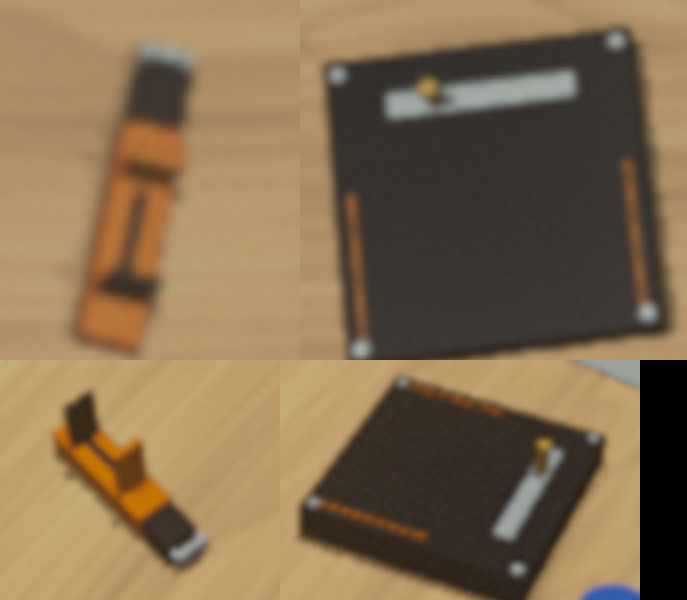

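In the crops, the probe's tail is at crop (108,345) and its hook at (166,50). The post top is at crop (428,87), and the deck screws are at (337,74), (616,40), (647,312) and (361,349).

```bash
python3 - <<'E'
from h import *
P=lambda x,y,z:onz('top',305+x/6-.4,155+y/6-.4,z)
Q=lambda x,y,z:onz('top',130+(x-300)/4.3-.4,130+y/4.3-.4,z)
print('cam',ray('top',259,189)[0])
for n,a in dict(tailL=(77,338,.024),tailR=(140,350,.024),bodyfrontL=(122,122,.024),bodyfrontR=(186,128,.024),noseL=(137,62,.024),noseR=(193,70,.024),hookL=(138,42,.018),hookR=(196,55,.018),btabL=(100,288,.045),btabR=(158,293,.045),otabtopL=(128,125,.066),otabtopR=(186,130,.066)).items(): print(n,P(*a).round(4))
S=[Q(*a,.035) for a in((337,74),(616,40),(647,312),(361,349))]
c=np.mean(S,0); ux=(S[0]+S[1]-S[2]-S[3]);ux/=np.linalg.norm(ux); print('deck',c,np.degrees(np.arctan2(ux[1],ux[0])),[np.linalg.norm(S[i]-S[i-1]) for i in range(4)])
print('slotpred',c+.065*ux,'slot meas',(Q(386,107,.035)+Q(577,83,.035))/2,'post',Q(428,87,.065))
# scene/top triangulation of post top
o1,d1=ray('top',159.4,149.8);o2,d2=ray('scene',245+(543-280)/4-.4,145+(443-360)/4-.4)
A=np.c_[d1,-d2];s=np.linalg.lstsq(A,o2-o1,rcond=None)[0];print(o1+d1*s[0],o2+d2*s[1])
o=get_obs();
from scipy.spatial.transform import Rotation as Ro
q=o['orientation'];print(Ro.from_quat(np.r_[q[1:],q[0]]).as_matrix().round(3))
E
```

```text
cam [0.30795406 0.01761727 1.19605449]
tailL [ 0.4781 -0.1701  0.024 ]
tailR [ 0.4723 -0.1987  0.024 ]
bodyfrontL [ 0.579  -0.1949  0.024 ]
bodyfrontR [ 0.576  -0.2245  0.024 ]
noseL [ 0.6077 -0.2031  0.024 ]
noseR [ 0.6037 -0.2291  0.024 ]
hookL [ 0.6189 -0.2051  0.018 ]
hookR [ 0.6124 -0.2321  0.018 ]
btabL [ 0.4977 -0.1779  0.045 ]
btabR [ 0.4952 -0.204   0.045 ]
otabtopL [ 0.5679 -0.1899  0.066 ]
otabtopR [ 0.5655 -0.2158  0.066 ]
deck [0.58142792 0.22189605 0.035     ] 7.043824177536958 [np.float64(0.18021399207406327), np.float64(0.1800723816740951), np.float64(0.18012380675577508), np.float64(0.1794887212187718)]
slotpred [0.64593734 0.2298669  0.035     ] slot meas [0.64534242 0.2292089  0.035     ] post [0.64199287 0.25740555 0.065     ]
[0.6418157  0.25712912 0.06590643] [0.64135748 0.25674181 0.06568898]
[[ 0.931  0.366 -0.001]
 [ 0.366 -0.931  0.002]
 [ 0.    -0.002 -1.   ]]
```

```bash
python3 -m pendant '[[[8.5,2.5,-1.2,0.5,0,0,-0.08],[8.5,6,-2.9,1.2,0,0,-0.18],[8.5,9.6,-4.6,1.9,0,0,-0.29],[8.5,13.2,-6.3,2.5,0,0,-0.4],[8.5,16.8,-8,3.2,0,0,-0.51],[8.5,20.4,-9.7,3.9,0,0,-0.62],[8.5,24,-11.4,4.6,0,0,-0.73],[8.5,27.6,-13.1,5.3,0,0,-0.83],[8.5,31.2,-14.9,6,0,0,-0.92],[8.5,34.5,-16.6,6.6,0,0,-0.956]]]' 25
python3 - <<'E'
from h import *
o=get_obs(); print(o['eef_pos'],o['force'],totool(np.array([.5246,-.1965,.17])-o['eef_pos'],o)*100)
E
```

```text
time_s: 0.93
eef_pos: [0.4716, -0.2521, 0.1834]
orientation: [-0.001, 0.785, 0.619, 0.0]
force: [-0.9, -0.2, 0.3]
opening: 0.0851
finger_force: 0.0
[ 0.47159043 -0.25206469  0.18340332] [-0.89351197 -0.16933107  0.28049361] [6.64104049 3.85583742 1.3416698 ]
```

```bash
python3 -m pendant '[[[8.5,1.5,0.9,0.3,0,0,0],[8.5,3.5,2,0.7,0,0,0],[8.5,5.5,3.2,1.1,0,0,0],[8.5,6.4,3.7,1.3,0,0,0],[8.5,6.6,3.9,1.3,0,0,0],[8.5,6.6,3.9,1.3,0,0,0],[8.5,6.6,3.9,1.3,0,0,0],[8.5,6.6,3.9,1.3,0,0,0],[8.5,6.6,3.9,1.3,0,0,0],[8.5,6.6,3.9,1.3,0,0,0]]]'
python3 - <<'E'
from h import *
import pickle
o=get_obs(); c=cam('wrist'); im=get_image('wrist'); pickle.dump((o,c),open('w1.pkl','wb'))
cv2.imwrite('pics/w1.png',im[:,:,::-1]); print(o['eef_pos'],c[0],-c[1].T@c[2])
E
```

```text
time_s: 1.77
eef_pos: [0.5239, -0.2003, 0.1715]
orientation: [0.0, 0.787, 0.617, -0.0]
force: [-0.2, -0.1, 0.1]
opening: 0.0849
finger_force: 0.0
[ 0.52389897 -0.20034524  0.17152428] [[297.31863964   0.         250.80750634]
 [  0.         297.31863964 189.28150334]
 [  0.           0.           1.        ]] [ 0.54287574 -0.12058947  0.29591374]
```

View pics/w1.png

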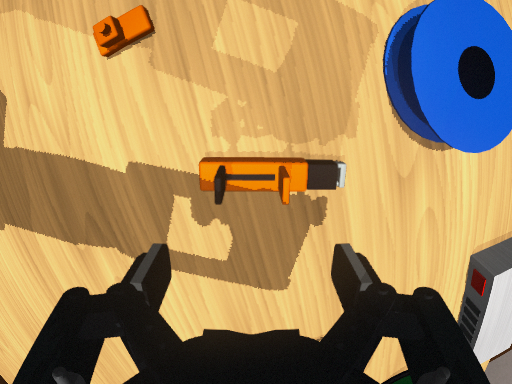

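The wrist view shows the probe from its tail at (200,158) to its hook at (345,163–187). The black tab top ends near (220,203) and the orange tab top near (286,203).

```bash
python3 - <<'E'
from h import *
import pickle
o,c=pickle.load(open('w1.pkl','rb')); im=cv2.imread('pics/w1.png')
hsv=cv2.cvtColor(im,cv2.COLOR_BGR2HSV); m=cv2.inRange(hsv,(5,200,90),(16,255,255)); m[:140]=0;m[215:]=0
n,l,s,_=cv2.connectedComponentsWithStats(m); 
for a in s[1:]:
    if a[4]>30: print(a)
W=lambda u,v,z:onz('wrist',u,v,z,c)
for nm,a in dict(tailL=(200,157.5,.024),frontL=(307,158,.024),noseL=(338,161,.024),btabtop1=(214,203,.066),btabtop2=(224,203,.066),otop1=(281,203,.066),otop2=(290,203,.066)).items(): print(nm,W(*a).round(4))
E
```

```text
[ 199  157  110   48 1898]
tailL [ 0.4823 -0.1663  0.024 ]
frontL [ 0.5803 -0.191   0.024 ]
noseL [ 0.6097 -0.2008  0.024 ]
btabtop1 [ 0.4919 -0.1993  0.066 ]
btabtop2 [ 0.5001 -0.2013  0.066 ]
otop1 [ 0.546  -0.2126  0.066 ]
otop2 [ 0.5534 -0.2145  0.066 ]
```

```bash
python3 -m pendant '[[[8.5,0.3,0.1,1.5,0,0,0],[8.5,0.6,0.1,4,0,0,0],[8.5,0.6,0.1,6.5,0,0,0],[8.5,0.6,0.1,9,0,0,0],[8.5,0.6,0.1,10.5,0,0,0],[8.5,0.6,0.1,11.5,0,0,0],[8.5,0.6,0.1,12.2,0,0,0],[8.5,0.6,0.1,12.3,0,0,0],[8.5,0.6,0.1,12.3,0,0,0],[8.5,0.6,0.1,12.3,0,0,0]]]'
python3 - <<'E'
from h import *
im=get_image('wrist'); cv2.imwrite('pics/w2.png',im[:,:,::-1])
E
```

```text
time_s: 2.65
eef_pos: [0.5277, -0.1945, 0.0495]
orientation: [0.001, 0.787, 0.617, 0.0]
force: [-0.2, -0.1, -0.0]
opening: 0.0851
finger_force: 0.0
```

View pics/w2.png

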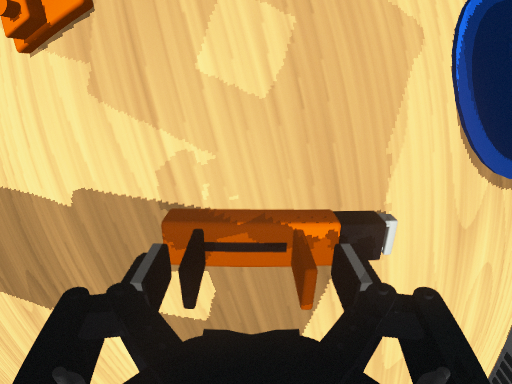

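The tabs sit centred between the open fingers, with the black tab at about u=182–200 and the orange at 300–317. I'll squeeze now.

```bash
python3 -m pendant '[[[7,0,0,0.1,0,0,0],[6,0,0,0.1,0,0,0],[5,0,0,0.1,0,0,0],[4,0,0,0.1,0,0,0],[3.5,0,0,0.1,0,0,0],[3,0,0,0.1,0,0,0],[3,0,0,0.1,0,0,0],[3,0,0,0.1,0,0,0],[3,0,0,0.1,0,0,0],[3,0,0,0.1,0,0,0]]]' 30
python3 - <<'E'
from h import *
o=get_obs();print(o['eef_pos'],o['opening'],o['finger_force'],o['force'])
E
```

```text
time_s: 3.53
eef_pos: [0.5331, -0.1967, 0.0525]
orientation: [0.007, 0.787, 0.617, 0.003]
force: [5.9, -0.4, 11.3]
opening: 0.0395
finger_force: 28.9
[ 0.53306641 -0.19666372  0.05252541] 0.03949535541400464 28.903283178806305 [ 5.85198697 -0.36998338 11.32610639]
```

```bash
python3 -m pendant '[[[3,0,0,-0.3,0,0,0],[3,0,0,-0.6,0,0,0],[3,0,0,-1,0,0,0],[3,0,0,-2,0,0,0],[3,0,0,-3.5,0,0,0],[3,0,0,-5,0,0,0],[3,0,0,-6.5,0,0,0],[3,0,0,-7,0,0,0],[3,0,0,-7,0,0,0],[3,0,0,-7,0,0,0]]]'
python3 - <<'E'
from h import *
import pickle
o=get_obs();c=cam('wrist')
im=get_image('wrist'); cv2.imwrite('pics/w3.png',im[:,:,::-1]);pickle.dump((o,c),open('w3.pkl','wb'))
s=get_image('scene')[:,:,::-1]; cv2.imwrite('pics/s3.png',s)
a=cv2.resize(s[200:290,150:260],None,fx=4,fy=4,interpolation=cv2.INTER_CUBIC)
cv2.imwrite('pics/c3.png',np.hstack([im[:360,130:470,::-1],a]));print(o['eef_pos'],o['force'])
E
```

```text
time_s: 4.37
eef_pos: [0.5264, -0.1937, 0.1171]
orientation: [-0.0, 0.787, 0.617, -0.0]
force: [-0.3, -0.4, -1.0]
opening: 0.0388
finger_force: 30.5
[ 0.52635639 -0.19370682  0.11705074] [-0.29419798 -0.35749068 -1.00628826]
```

View pics/c3.png

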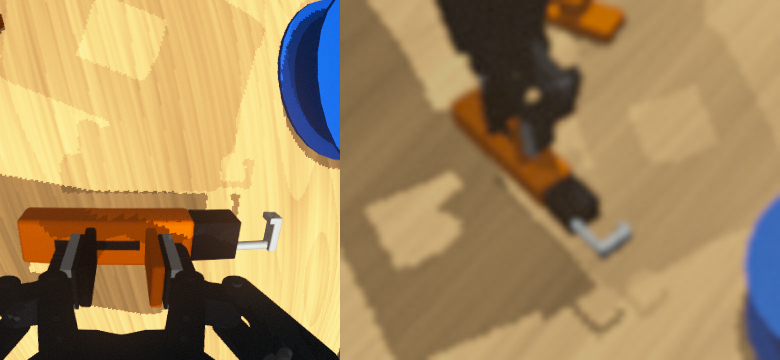

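The probe is held and level, with the hook run out. In full-frame wrist pixels its top-left edge runs (150,208)–(370,210) and the hook is around (398–412, 213–250). Now I'll compute its pose in the grip.

```bash
python3 - <<'E'
from h import *
import pickle
o,c=pickle.load(open('w3.pkl','rb')); W=lambda u,v,z:onz('wrist',u,v,z,c)
for z in(.08,.0885,.095):
    a,b=W(151.5,208,z),W(370,211,z); f=W(321,209.5,z)
    print(z,np.linalg.norm(a-b),np.linalg.norm(a-f),'tool rel tail,nose:',totool(a-o['eef_pos'],o).round(4),totool(b-o['eef_pos'],o).round(4),np.degrees(np.arctan2(*(b-a)[1::-1])))
z0=.0645+.018
print('hook inner',totool(W(397,235,z0)-o['eef_pos'],o),'outer',totool(W(412,213,z0)-o['eef_pos'],o))
print('tool y ang',np.degrees(np.arctan2(*(-totool(np.eye(3)[:2],o)[:,1])[::-1])))
# deck targets
print('now->', o['eef_pos'])
E
```

```text
0.08 0.13461749127641717 0.1024163034461384 tool rel tail,nose: [ 0.0163 -0.0611  0.0371] [0.0139 0.0735 0.037 ] -14.749698985216426
0.0885 0.12753007119215057 0.09702423025328677 tool rel tail,nose: [ 0.0197 -0.058   0.0286] [0.0175 0.0696 0.0285] -14.749698985216433
0.095 0.12211027936300557 0.09290088016463556 tool rel tail,nose: [ 0.0224 -0.0555  0.0221] [0.0202 0.0666 0.022 ] -14.74969898521642
hook inner [-0.00262037  0.09517363  0.0345023 ] outer [0.01281537 0.10350352 0.03449987]
tool y ang 166.245939988241
now-> [ 0.52635639 -0.19370682  0.11705074]
```

```bash
python3 -m pendant '[[[3,0,0,-1.5,0,0,0],[3,0.5,0,-3,0,0,0],[3,2,-0.3,-4.2,0,0,-0.02],[3,4,-0.6,-4.3,0,0,-0.04],[3,6.5,-1,-4.3,0,0,-0.06],[3,9,-1.3,-4.3,0,0,-0.08],[3,11.5,-1.7,-4.3,0,0,-0.1],[3,14,-2,-4.3,0,0,-0.12],[3,16.5,-2.4,-4.3,0,0,-0.14],[3,19,-2.8,-4.3,0,0,-0.16]]]'
python3 -m pendant '[[[3,2.5,-0.35,0,0,0,-0.03],[3,5,-0.7,0,0,0,-0.06],[3,7.5,-1,0,0,0,-0.09],[3,10,-1.4,0,0,0,-0.12],[3,12.5,-1.7,0,0,0,-0.15],[3,14.5,-2,0,0,0,-0.17],[3,16,-2.3,0,0,0,-0.19],[3,16.2,-2.3,0,0,0,-0.203],[3,16.2,-2.3,0,0,0,-0.203],[3,16.2,-2.3,0,0,0,-0.203]]]'
python3 - <<'E'
from h import *
import pickle
o=get_obs();c=cam('wrist')
im=get_image('wrist'); cv2.imwrite('pics/w4.png',im[:,:,::-1]);pickle.dump((o,c),open('w4.pkl','wb'))
print(o['eef_pos'],o['force'],np.degrees(np.arctan2(*(-totool(np.eye(3)[:2],o)[:,1])[::-1])), totool(np.array([.5632,.201,.11])-o['eef_pos'],o)*100)
E
```

```text
time_s: 5.3
eef_pos: [0.5438, -0.0013, 0.1589]
orientation: [-0.001, 0.735, 0.679, -0.001]
force: [0.7, -0.1, -1.4]
opening: 0.0391
finger_force: 30.8
time_s: 6.13
eef_pos: [0.5343, 0.16, 0.1594]
orientation: [-0.0, 0.662, 0.749, -0.001]
force: [0.4, 0.1, -0.9]
opening: 0.0391
finger_force: 30.8
[0.53431481 0.1600243  0.15942668] [ 0.43491432  0.11928368 -0.92793308] -172.96373723491115 [3.71631162 3.37674399 4.93459402]
```

View pics/w4.png

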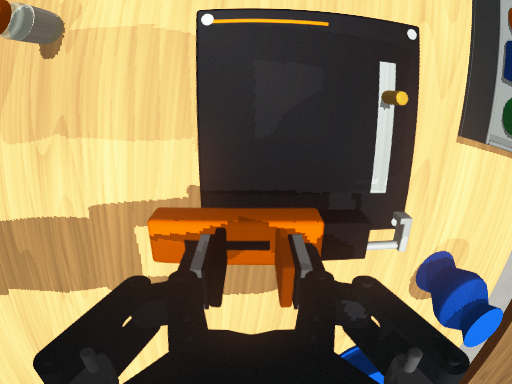

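The wrist view shows the post top at (402,98) and its base at about (386,98). The hook's lip is at (395,218), its shank at (385,245) and the nose edge at (367,212).

```bash
python3 - <<'E'
from h import *
import pickle
o,c=pickle.load(open('w4.pkl','rb')); W=lambda u,v,z:onz('wrist',u,v,z,c)
e=o['eef_pos'];T=lambda p:totool(p-e,o).round(4)
print('post',W(402,98,.065),W(387,98,.035),'tool',T(W(402,98,.065)),T(W(387,98,.035)))
for h in(.054,.060):
    z=e[2]-h; print(h,'nose',T(W(368,212,z+.024)),'tail',T(W(150.5,208,z+.024)),'lip',T(W(393,217,z+.018)),'cross out',T(W(411,214,z+.018)))
print('slot ends',W(387,63,.035),W(378,192,.035))
E
```

```text
post [0.64184516 0.25908554 0.065     ] [0.64274766 0.25813693 0.035     ] tool [0.0852 0.119  0.0942] [0.0842 0.1198 0.1242]
0.054 nose [0.0165 0.0693 0.0299] tail [ 0.0193 -0.0588  0.0301] lip [0.0101 0.0905 0.0358] cross out [0.0117 0.104  0.0358]
0.06 nose [0.014  0.072  0.0359] tail [ 0.0168 -0.0611  0.0361] lip [0.0074 0.0939 0.0418] cross out [0.0091 0.1079 0.0418]
slot ends [0.63784155 0.28925343 0.035     ] [0.65310095 0.17116527 0.035     ]
```

```bash
python3 -m pendant '[[[3,1,1,0,0,0,0],[3,2.2,2.1,0.3,0,0,0],[3,3.4,3.1,1,0,0,0],[3,3.8,3.4,2.5,0,0,0],[3,3.8,3.4,4,0,0,0],[3,3.8,3.4,5,0,0,0],[3,3.8,3.4,5.4,0,0,0],[3,3.8,3.4,5.5,0,0,0],[3,3.8,3.4,5.5,0,0,0],[3,3.8,3.4,5.5,0,0,0]]]'
python3 -m pendant '[[[3,0,0,0.2,0,0,0],[3,0,0,0.3,0,0,0],[3,0,0,0.4,0,0,0],[3,0,0,0.5,0,0,0],[3,0,0,0.6,0,0,0],[3,0,0,0.7,0,0,0],[3,0,0,0.7,0,0,0],[3,0,0,0.8,0,0,0],[3,0,0,0.8,0,0,0],[3,0,0,0.8,0,0,0]]]'
```

```text
time_s: 7.02
eef_pos: [0.5645, 0.2022, 0.1062]
orientation: [0.0, 0.663, 0.749, 0.001]
force: [0.3, 0.6, -0.9]
opening: 0.0391
finger_force: 30.9
time_s: 7.85
eef_pos: [0.5638, 0.2025, 0.0972]
orientation: [-0.0, 0.662, 0.749, -0.0]
force: [-0.0, -0.3, -0.6]
opening: 0.0388
finger_force: 30.9
```

```bash
python3 -m pendant '[[[3,0,0,0.1,0,0,0],[3,0,0,0.1,0,0,0],[3,0,0,0.2,0,0,0],[3,0,0,0.2,0,0,0],[3,0,0,0.3,0,0,0],[3,0,0,0.3,0,0,0],[3,0,0,0.3,0,0,0],[3,0,0,0.3,0,0,0],[3,0,0,0.3,0,0,0],[3,0,0,0.3,0,0,0]]]'
```

```text
time_s: 8.68
eef_pos: [0.5638, 0.2025, 0.0944]
orientation: [0.0, 0.662, 0.749, 0.0]
force: [0.3, 0.2, -0.9]
opening: 0.0392
finger_force: 30.9
```

```bash
python3 -m pendant '[[[3,0,0,0.1,0,0,0],[3,0,0,0.1,0,0,0],[3,0,0,0.2,0,0,0],[3,0,0,0.2,0,0,0],[3,0,0,0.25,0,0,0],[3,0,0,0.25,0,0,0],[3,0,0,0.25,0,0,0],[3,0,0,0.25,0,0,0],[3,0,0,0.25,0,0,0],[3,0,0,0.25,0,0,0]]]'
```

```text
time_s: 9.52
eef_pos: [0.5638, 0.2026, 0.0918]
orientation: [0.0, 0.662, 0.749, 0.0]
force: [0.2, -0.1, -1.6]
opening: 0.0391
finger_force: 30.9
```

```bash
python3 -m pendant '[[[3,0,0,0.1,0,0,0],[3,0,0,0.1,0,0,0],[3,0,0,0.2,0,0,0],[3,0,0,0.2,0,0,0],[3,0,0,0.25,0,0,0],[3,0,0,0.25,0,0,0],[3,0,0,0.25,0,0,0],[3,0,0,0.25,0,0,0],[3,0,0,0.25,0,0,0],[3,0,0,0.25,0,0,0]]]'
```

```text
time_s: 10.35
eef_pos: [0.5638, 0.2025, 0.0893]
orientation: [-0.0, 0.662, 0.749, 0.0]
force: [1.3, -0.6, -1.3]
opening: 0.0391
finger_force: 30.9
```

```bash
python3 -m pendant '[[[3,0,0,0.05,0,0,0],[3,0,0,0.1,0,0,0],[3,0,0,0.15,0,0,0],[3,0,0,0.2,0,0,0],[3,0,0,0.2,0,0,0],[3,0,0,0.2,0,0,0],[3,0,0,0.2,0,0,0],[3,0,0,0.2,0,0,0],[3,0,0,0.2,0,0,0],[3,0,0,0.2,0,0,0]]]'; python3 - <<'E'
from h import *
o=get_obs();print(o['eef_pos'],o['force'],o['torque'])
E
```

```text
time_s: 11.18
eef_pos: [0.5638, 0.2026, 0.0873]
orientation: [-0.0, 0.662, 0.749, -0.0]
force: [-0.4, 0.1, -2.5]
opening: 0.0388
finger_force: 30.8
[0.56379512 0.20255155 0.08726012] [-0.43887072  0.06077867 -2.50863723] [0.01579512 0.00313737 0.0129785 ]
```

```bash
python3 -m pendant '[[[3,0,0,0.05,0,0,0],[3,0,0,0.1,0,0,0],[3,0,0,0.15,0,0,0],[3,0,0,0.2,0,0,0],[3,0,0,0.2,0,0,0],[3,0,0,0.2,0,0,0],[3,0,0,0.2,0,0,0],[3,0,0,0.2,0,0,0],[3,0,0,0.2,0,0,0],[3,0,0,0.2,0,0,0]]]'; python3 - <<'E'
from h import *
import pickle
o=get_obs();c=cam('wrist')
im=get_image('wrist')[:,:,::-1]; pickle.dump((o,c),open('w5.pkl','wb'));cv2.imwrite('pics/w5.png',im)
s=get_image('scene')[:,:,::-1]; cv2.imwrite('pics/s5.png',s)
a=cv2.resize(s[130:220,235:345],None,fx=4,fy=4,interpolation=cv2.INTER_CUBIC)
cv2.imwrite('pics/c5.png',np.hstack([im[:360,130:470],a]))
print(o['eef_pos'],o['force'],o['torque'])
E
```

```text
time_s: 12.02
eef_pos: [0.5639, 0.2026, 0.0871]
orientation: [0.0, 0.662, 0.749, -0.0]
force: [-4.3, -1.6, 9.6]
opening: 0.0391
finger_force: 33.9
[0.563918   0.20257472 0.08705331] [-4.27261073 -1.60824893  9.55632703] [-0.20474052  0.90260233  0.03108597]
```

View pics/c5.png

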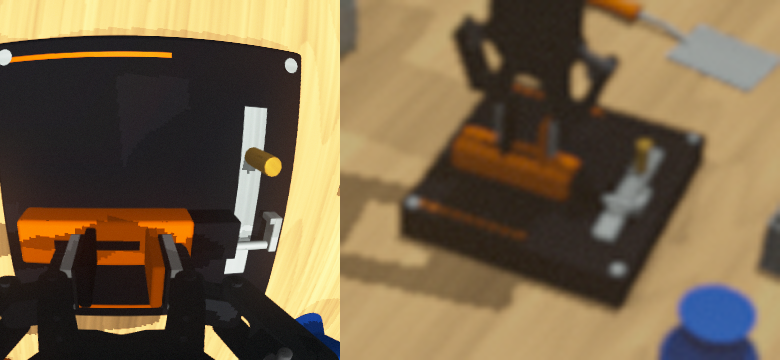

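The probe touches the deck at TCP z of about 0.087, tail first, so it is pitched slightly. I'll back off 1 mm, level it and start sliding left towards the post at (410,165), which is about 45 mm away.

```bash
python3 -m pendant '[[[3,0,0,-0.2,0,0,0],[3,0,0,-0.3,0.017,0,0],[3,0.2,0,-0.3,0.017,0,0],[3,0.5,0,-0.3,0.017,0,0],[3,0.8,0,-0.3,0.017,0,0],[3,1.1,0,-0.3,0.017,0,0],[3,1.4,0,-0.3,0.017,0,0],[3,1.7,0,-0.3,0.017,0,0],[3,1.8,0,-0.3,0.017,0,0],[3,1.8,0,-0.3,0.017,0,0]]]'
python3 -m pendant '[[[3,0.1,0,0,0,0,0],[3,0.2,0,0,0,0,0],[3,0.3,0,0,0,0,0],[3,0.4,0,0,0,0,0],[3,0.5,0,0,0,0,0],[3,0.6,0,0,0,0,0],[3,0.7,0,0,0,0,0],[3,0.7,0,0,0,0,0],[3,0.7,0,0,0,0,0],[3,0.7,0,0,0,0,0]]]'
python3 - <<'E'
from h import *
o=get_obs();print(o['eef_pos'],o['force'],o['torque'])
E
```

```text
time_s: 12.95
eef_pos: [0.5614, 0.221, 0.0882]
orientation: [-0.006, 0.662, 0.749, -0.006]
force: [-0.2, -0.1, -0.5]
opening: 0.0389
finger_force: 30.7
time_s: 13.78
eef_pos: [0.5607, 0.2274, 0.0882]
orientation: [-0.006, 0.662, 0.749, -0.006]
force: [0.4, -0.6, -1.1]
opening: 0.0388
finger_force: 30.8
[0.56065866 0.22735384 0.08822648] [ 0.41684236 -0.58227676 -1.12277405] [-0.00549427  0.00735133  0.04442008]
```

```bash
python3 -m pendant '[[[3,0.1,0,0,0,0,0],[3,0.25,0,0,0,0,0],[3,0.4,0,0,0,0,0],[3,0.55,0,0,0,0,0],[3,0.7,0,0,0,0,0],[3,0.85,0,0,0,0,0],[3,1,0,0,0,0,0],[3,1.1,0,0,0,0,0],[3,1.2,0,0,0,0,0],[3,1.2,0,0,0,0,0]]]'
python3 -m pendant '[[[3,0.05,0,0,0,0,0],[3,0.1,0,0,0,0,0],[3,0.15,0,0,0,0,0],[3,0.2,0,0,0,0,0],[3,0.25,0,0,0,0,0],[3,0.3,0,0,0,0,0],[3,0.3,0,0,0,0,0],[3,0.3,0,0,0,0,0],[3,0.3,0,0,0,0,0],[3,0.3,0,0,0,0,0]]]'
```

```text
time_s: 14.62
eef_pos: [0.5592, 0.2395, 0.0883]
orientation: [-0.006, 0.662, 0.749, -0.006]
force: [-0.3, 0.1, -0.6]
opening: 0.0396
finger_force: 30.8
time_s: 15.45
eef_pos: [0.5589, 0.2422, 0.0883]
orientation: [-0.006, 0.662, 0.749, -0.006]
force: [0.3, -0.2, -2.3]
opening: 0.0387
finger_force: 30.8
```

```bash
python3 -m pendant '[[[3,0.05,0,0,0,0,0],[3,0.1,0,0,0,0,0],[3,0.15,0,0,0,0,0],[3,0.2,0,0,0,0,0],[3,0.25,0,0,0,0,0],[3,0.3,0,0,0,0,0],[3,0.35,0,0,0,0,0],[3,0.35,0,0,0,0,0],[3,0.35,0,0,0,0,0],[3,0.35,0,0,0,0,0]]]'
```

```text
time_s: 16.28
eef_pos: [0.5585, 0.2457, 0.0883]
orientation: [-0.006, 0.662, 0.749, -0.006]
force: [-0.7, -0.3, -0.9]
opening: 0.0389
finger_force: 30.8
```

```bash
python3 -m pendant '[[[3,0.05,0,0,0,0,0],[3,0.1,0,0,0,0,0],[3,0.15,0,0,0,0,0],[3,0.2,0,0,0,0,0],[3,0.25,0,0,0,0,0],[3,0.3,0,0,0,0,0],[3,0.3,0,0,0,0,0],[3,0.3,0,0,0,0,0],[3,0.3,0,0,0,0,0],[3,0.3,0,0,0,0,0]]]'; python3 - <<'E'
from h import *
import pickle
o=get_obs();c=cam('wrist')
im=get_image('wrist')[:,:,::-1]; pickle.dump((o,c),open('w6.pkl','wb'));cv2.imwrite('pics/w6.png',im)
cv2.imwrite('pics/c6.png',cv2.resize(im[150:300,280:480],None,fx=3,fy=3,interpolation=cv2.INTER_CUBIC))
print(o['eef_pos'],o['force'],o['torque'])
E
```

```text
time_s: 17.12
eef_pos: [0.5581, 0.2487, 0.0883]
orientation: [-0.006, 0.662, 0.749, -0.006]
force: [-0.2, 0.8, -1.1]
opening: 0.039
finger_force: 30.8
[0.55810313 0.24867698 0.08828002] [-0.15229918  0.81593014 -1.1158388 ] [ 0.00329286 -0.03092442 -0.00418281]
```

View pics/c6.png

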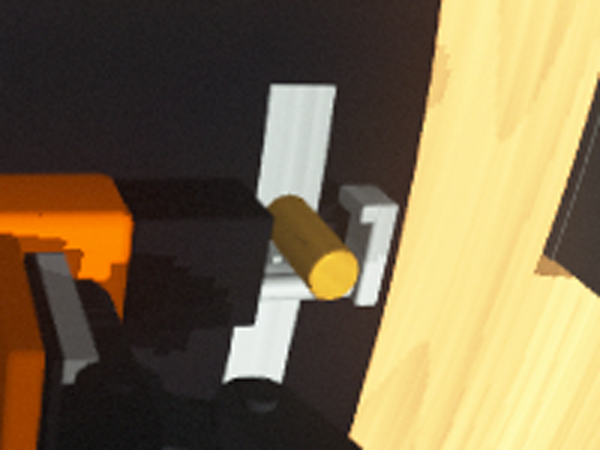

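The post is inside the mouth, between the nose and the cross-bar, and the shank hasn't touched it yet. I'll keep feeling leftward.

```bash
python3 -m pendant '[[[3,0.05,0,0,0,0,0],[3,0.1,0,0,0,0,0],[3,0.15,0,0,0,0,0],[3,0.2,0,0,0,0,0],[3,0.25,0,0,0,0,0],[3,0.25,0,0,0,0,0],[3,0.25,0,0,0,0,0],[3,0.25,0,0,0,0,0],[3,0.25,0,0,0,0,0],[3,0.25,0,0,0,0,0]]]'
```

```text
time_s: 18.0
eef_pos: [0.5578, 0.2511, 0.0883]
orientation: [-0.006, 0.662, 0.749, -0.006]
force: [-0.5, -0.1, -1.5]
opening: 0.0391
finger_force: 30.8
```

```bash
python3 -m pendant '[[[3,0.05,0,0,0,0,0],[3,0.1,0,0,0,0,0],[3,0.15,0,0,0,0,0],[3,0.2,0,0,0,0,0],[3,0.25,0,0,0,0,0],[3,0.25,0,0,0,0,0],[3,0.25,0,0,0,0,0],[3,0.25,0,0,0,0,0],[3,0.25,0,0,0,0,0],[3,0.25,0,0,0,0,0]]]'; python3 - <<'E'
from h import *
o=get_obs();print(o['eef_pos'],o['force'],o['torque'])
E
```

```text
time_s: 18.83
eef_pos: [0.5576, 0.2529, 0.0882]
orientation: [-0.005, 0.663, 0.749, -0.007]
force: [0.4, -5.2, -0.6]
opening: 0.0392
finger_force: 31.2
[0.55761781 0.25287777 0.08823056] [ 0.36280892 -5.1835332  -0.59385886] [-1.02613961 -0.19318703 -0.42765369]
```

The shank touches the post with 5 N sideways, as expected. I'll ease off and set the probe down.

```bash
python3 -m pendant '[[[3,-0.05,0,0,0,0,0],[3,-0.1,0,0.05,0,0,0],[3,-0.1,0,0.1,0,0,0],[3,-0.1,0,0.15,0,0,0],[3,-0.1,0,0.2,0,0,0],[3,-0.1,0,0.2,0,0,0],[3,-0.1,0,0.2,0,0,0],[3,-0.1,0,0.2,0,0,0],[3,-0.1,0,0.2,0,0,0],[3,-0.1,0,0.2,0,0,0]]]'; python3 - <<'E'
from h import *
o=get_obs();print(o['eef_pos'],o['force'],o['torque'])
E
```

```text
time_s: 19.67
eef_pos: [0.5576, 0.2527, 0.0879]
orientation: [-0.005, 0.662, 0.749, -0.006]
force: [-4.1, -5.7, 7.0]
opening: 0.0391
finger_force: 30.4
[0.5576042  0.25268765 0.08789054] [-4.13383745 -5.72023005  6.99203523] [-0.98080237  0.28224118 -0.37037079]
```

```bash
python3 -m pendant '[[[3.9,0,0,-0.1,0,0,0],[4.1,0,0,-0.1,0,0,0],[4.3,0,0,-0.1,0,0,0],[4.5,0,0,-0.1,0,0,0],[4.7,0,0,-0.1,0,0,0],[4.9,0,0,-0.1,0,0,0],[5.1,0,0,-0.1,0,0,0],[5.3,0,0,-0.1,0,0,0],[5.5,0,0,-0.1,0,0,0],[5.7,0,0,-0.1,0,0,0]]]' 20; python3 - <<'E'
from h import *
im=get_image('wrist')[:,:,::-1];cv2.imwrite('pics/w7.png',im)
cv2.imwrite('pics/c7.png',cv2.resize(im[150:340,130:480],None,fx=2.2,fy=2.2,interpolation=cv2.INTER_CUBIC))
E
```

```text
time_s: 20.5
eef_pos: [0.5574, 0.2531, 0.0872]
orientation: [-0.006, 0.662, 0.749, -0.006]
force: [-1.4, -0.4, -0.3]
opening: 0.0571
finger_force: 0.8
```

View pics/c7.png

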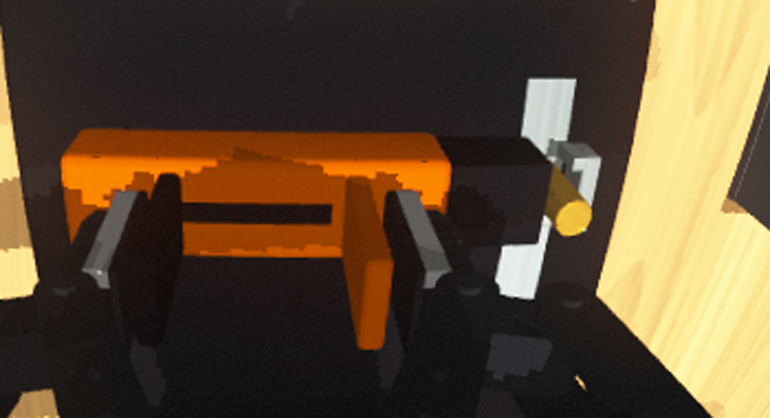

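The post is now clamped between nose and hook, and both tabs are clear of the pads. I'll open fully and retreat straight up.

```bash
python3 -m pendant '[[[6.5,0,0,0,0,0,0],[7.3,0,0,0,0,0,0],[8.1,0,0,0,0,0,0],[8.5,0,0,0,0,0,0],[8.5,0,0,0,0,0,0],[8.5,0,0,-0.5,0,0,0],[8.5,0,0,-1.2,0,0,0],[8.5,0,0,-2.2,0,0,0],[8.5,0,0,-3.5,0,0,0],[8.5,0,0,-5,0,0,0]]]'
python3 -m pendant '[[[8.5,0,0,-1.5,0,0,0],[8.5,0,0,-3.5,0,0,0],[8.5,0,0,-5.5,0,0,0],[8.5,0,0,-7.5,0,0,0],[8.5,0,0,-9,0,0,0],[8.5,0,0,-10,0,0,0],[8.5,0,0,-10,0,0,0],[8.5,0,0,-10,0,0,0],[8.5,0,0,-10,0,0,0],[8.5,0,0,-10,0,0,0]]]'
python3 - <<'E'
from h import *
im=get_image('wrist')[:,:,::-1];s=get_image('scene')[:,:,::-1]
a=cv2.resize(s[130:220,235:345],None,fx=3.5,fy=3.5,interpolation=cv2.INTER_CUBIC)
b=cv2.resize(im[100:258,130:400],None,fx=2,fy=2)[:315]
cv2.imwrite('pics/c8.png',np.hstack([b,a[:,:]])[:, :925][:, -800:] if b.shape[1]+a.shape[1]>800 else np.hstack([b,a]))
print(get_obs()['time_s'])
E
```

```text
time_s: 21.38
eef_pos: [0.5584, 0.2527, 0.1386]
orientation: [-0.006, 0.662, 0.749, -0.006]
force: [0.1, 0.8, 0.5]
opening: 0.0849
finger_force: 0.0
time_s: 22.22
eef_pos: [0.5592, 0.2527, 0.2356]
orientation: [-0.006, 0.662, 0.749, -0.008]
force: [-0.7, 0.5, 0.1]
opening: 0.0847
finger_force: 0.0
22.3167
```

View pics/c8.png

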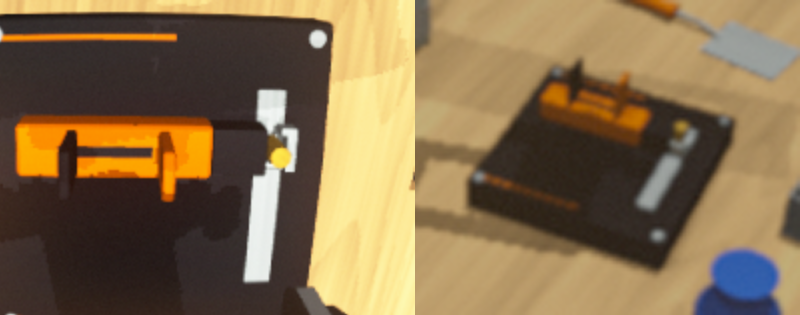

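The probe lies flat on the deck with its hook clamped on the post over the slot, and the gripper is clear.

```bash
python3 -c "from station import sign_off; print(sign_off())"
```

```text
the job is handed in; nothing more can be done
None
```

The job is handed in at about 22 s: the hook is clamped on the brass post, the probe lies flat on the deck with its hook end over the slot, the gripper is clear above it, and I felt no contact with the other things on the bench.

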